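# Find the disk enclosure that still has its disk

### The arm

A 6-joint arm with a two-finger parallel gripper is mounted at the origin on the work surface. World frame = base frame: x ahead of the robot, y to its left, z up, the work surface at z = 0. Lengths are in m, angles in degrees, forces in N, time in s.
With the tool pointing down it reaches from about 0.275 to 0.825 m from the base axis. Payload 4.9 kg.
Tool frame: the origin (TCP) lies at the very end of the fingers, on their centre line; the grasp point (between the pads) lies 19 mm behind it; z points along the fingers, y is the line along which they close (so a half turn about z gives the same grasp; the last joint's range is limited). The gripper opens to 85 mm and grips with 20 to 120 N. Pads are 22 mm wide; open, the fingers measure 114 mm over their backs; the gripper's body (76 mm by 85 mm) begins 54 mm behind the grasp point. The pads swing forward as they close: fully open they stand 13 mm farther back than shut.
Start: joints at [-79.882, 18.69, -11.035, 60.275, 0, 82.311], TCP at [0.168, -0.524, 0.193] pointing down, gripper open.
Joint ranges: [-152.03, 152.03], [-55.5, 102.48], [-74.3, 77.21], [-110.64, 120.58], [-84.22, 78.4], [-180, 180]. Speed limits (degrees/s): [147.25, 147.25, 180, 180, 180, 180].

### API

Orientations are given as [roll, pitch, yaw] about the fixed x, y, z axes, in that order (R = Rz(yaw) Ry(pitch) Rx(roll)).
In Python, from station import manip gives the robot as it stands. The module is installed in compiled form; this text tells all that it offers.
- The arm moves only by the shell command python3 -m pendant 'ROWS' [FORCE]. ROWS is JSON, a list that holds one entry, the list of rows, each a list of 7 numbers: the shift along the world's x, y, z in units of 40 mm (1.0 is 40 mm), then the turn, a rotation vector about the world's x, y, z in units of 10 degrees (1.0 is 10 degrees), then the finger opening in mm, from 0 to 85.4. A call has 1 to 20 rows; each row is the pose to reach, as a shift and turn from the pose commanded when the call began; what a row does not reach only later rows make up. A row lasts 1/8 s, in which the tool goes at most 62.5 mm and 10.7 degrees, less where a joint would pass 70% of its speed; a pose out of reach is approached as far as the arm can. A call with a gripper value outside its range is refused whole. The fingers move at their own pace and stop on an object; FORCE is the grip in N (left out, the last holds). Time passes only in rows, so rows that repeat a pose let the fingers close. It gives the time, the measured TCP pose, the force, the opening and the grip force at its end, in the units of the state.
- manip.sense(): the state, without advancing time (a new reading comes with each control period).
- manip.camera(name): name is "scene" or "top" or "wrist"; returns the picture (480x640x3 uint8, red, green, blue); there is no depth.
- manip.camera_model(name): a dict with "mtx" (3x3 intrinsics, pixels), "k1" (the pictures are not rectified: a ray, as slopes to the right and down, at radius r is drawn at 1 + k1 r^2 times it, then the intrinsics apply), "R" (3x3) and "t" (3): a world point X has camera coordinates R X + t. Camera axes: x right, y down, z forward; pixel columns grow to the right and rows downward; lengths in m; the calibration is good to about 2 mm. A picture is of the moment at which its call begins: read the wrist's pose just before it. camera_model takes no time and is no camera call; for the wrist camera it gives the pose at the moment of the call.
- manip.hand_in(): hands the job in; it is judged then, once.
The state is a dict: "clock": time; "joint_positions": joint angles; "qvel": joint speeds; "joint_efforts": joint torques, N m; "position": TCP position; "tool_rot": TCP orientation; "force": force on the tool from outside, world axes, zero at the start; "torque": the same for the moment, N m; "width": finger opening in m; "grasp_force": force on a finger pad.
Only numpy, scipy, OpenCV 4.12 (cv2) and the standard library are available. Lean on these libraries where they do the work, as an engineer would, in place of code of your own. Each camera call takes 0.05 s, during which the arm holds its last target. There are 200 camera calls.

### The job

Two of the three identical black disk enclosures on this recycling bench have been stripped; one still has its hard disk inside, and only its weight tells. Heft them: stand the two light ones upright in the cut-down carton for plastic scrap and let go of them, and finish still gripping the heaviest, held up still with its underside at least 15 cm above the bench, clear of everything, for the data-wipe technician to take. Drop none of them and leave the other things on the bench where they are.

Things in the scene. Friction and masses are not known exactly. Their poses are not given: they have to be found in the camera images.
- enclosure_1: one of three identical black desktop hard-disk enclosures standing like a book: closed box 160 mm long (own x), 56 mm wide (own y), 118 mm tall (own z), flat sides; origin under its middle, at bench height when it stands on the bench. Grip it across the 56 mm. An emptied one weighs roughly 0.2 to 0.3 kg, the one with its disk still inside 0.55 to 0.75 kg; nothing outside, nor its name or place, tells which
- enclosure_2: one of three identical black desktop hard-disk enclosures standing like a book: closed box 160 mm long (own x), 56 mm wide (own y), 118 mm tall (own z), flat sides; origin under its middle, at bench height when it stands on the bench. Grip it across the 56 mm. An emptied one weighs roughly 0.2 to 0.3 kg, the one with its disk still inside 0.55 to 0.75 kg; nothing outside, nor its name or place, tells which
- enclosure_3: one of three identical black desktop hard-disk enclosures standing like a book: closed box 160 mm long (own x), 56 mm wide (own y), 118 mm tall (own z), flat sides; origin under its middle, at bench height when it stands on the bench. Grip it across the 56 mm. An emptied one weighs roughly 0.2 to 0.3 kg, the one with its disk still inside 0.55 to 0.75 kg; nothing outside, nor its name or place, tells which
- carton: shallow cut-down cardboard carton, open on top, does not move: 260 mm (own x) by 270 mm (own y) outside, walls 5 mm thick, rim 70 mm above the bench, inner floor 5 mm above the bench; origin on the bench under its middle. There is room in it for two enclosures standing side by side with their long sides along its own x, one 60 mm to either side of its middle along its own y
- headset: bystander: a black wireless headset lying flat, 180 x 150 mm, 64 mm high at its ear cups; origin on the bench between the ear cups
- screwdriver: bystander: a screwdriver with a black handle, lying, 170 mm long and 24 mm high; origin on the bench under its middle
- memory_stick: bystander: a computer memory stick lying flat, 133 x 31 mm, 4 mm thick; origin under its middle
- power_brick: bystander: a black laptop power brick lying flat, 112 x 50 mm, 31 mm high; origin under its middle
- tape_roll: bystander: a roll of brown packing tape lying flat, 108 mm diameter, 48 mm high; origin under its middle
Mind the look-alikes: they are no part of the job. Leave any green look-alike of the enclosure_1 alone. What is shaped like the enclosure_2 but green is not meant.

How it is judged:
By the outcome, as a careful person would: the job done as asked, in the order asked, and still so for the second after the job is handed in, while the arm keeps its last pose, push and grip.
It also fails if it takes over 72 s, if anything falls off the work surface, if the arm or the gripper's body presses on something with over 40 N, if the wrist force passes 120 N, or if a joint passes its speed limit or range.

## Working session

There is one attempt and no reset: what is moved stays moved. The work goes in short steps, Python scripts to look and compute and a shell command to move; the robot and the scene stay as the last step left them, time stands still between calls to the robot, and variables do not carry over. Pictures are saved under pics/ and viewed, at most 12 in all, crops included, and the job is handed in when it is done.

```bash
mkdir -p pics; python3 - <<'E'
from station import manip
import cv2
for n in("top","scene"):
    cv2.imwrite(f"pics/{n}0.png",manip.camera(n)[:,:,::-1])
    m=manip.camera_model(n);print(n,m)
print(manip.sense())
E
```

```text
top {'mtx': array([[608.5249069 ,   0.        , 315.57991931],
       [  0.        , 608.5249069 , 236.96529758],
       [  0.        ,   0.        ,   1.        ]]), 'k1': -0.1829386370491611, 'R': array([[-0.02091747, -0.99978057,  0.00112328],
       [-0.99479898,  0.0207012 , -0.0997319 ],
       [ 0.09968676, -0.00320358, -0.99501371]]), 't': array([-0.02446349,  0.52090466,  1.30758452])}
scene {'mtx': array([[472.22383415,   0.        , 317.02027995],
       [  0.        , 472.22383415, 227.74039339],
       [  0.        ,   0.        ,   1.        ]]), 'k1': 0.023936012134439445, 'R': array([[-0.20776816,  0.97812715, -0.00998364],
       [ 0.85426332,  0.17646683, -0.48897202],
       [-0.47651503, -0.11012147, -0.87224233]]), 't': array([ 0.1643877 , -0.42536949,  1.23355746])}
{'clock': 0.1, 'joint_positions': array([-7.98823141e+01,  1.87290032e+01, -1.10875750e+01,  6.02743049e+01,
        1.73801123e-03,  8.23116907e+01]), 'qvel': array([-0.02922652, -0.02630524,  0.25290134,  0.03442931,  0.04489436,
       -0.07165816]), 'joint_efforts': array([ 1.28583371e-03, -4.44239008e+01,  2.63038588e+01,  7.90694001e-03,
       -5.30935756e-05,  7.82570510e-06]), 'position': array([ 0.16811036, -0.52305674,  0.1920614 ]), 'tool_rot': array([-1.79910166e+02, -1.38810733e-02,  1.78059830e+01]), 'force': array([ 0.76967595, -0.36043802,  0.17863476]), 'torque': array([ 0.07755203,  0.07871593, -0.04146184]), 'grasp_force': 0.0, 'width': 0.08532388284875134}
```

View pics/top0.png

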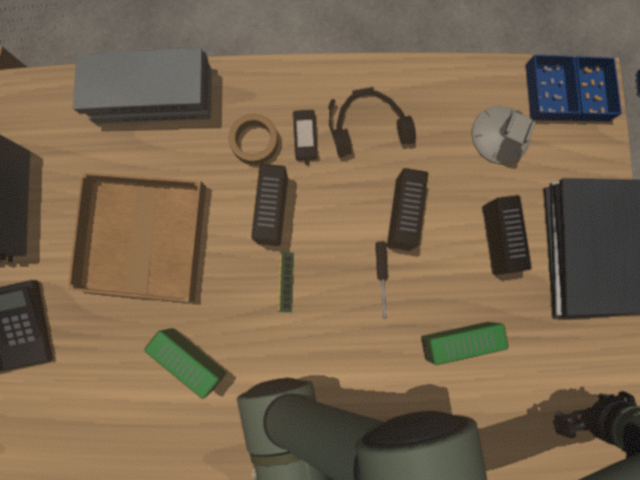

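View pics/scene0.png

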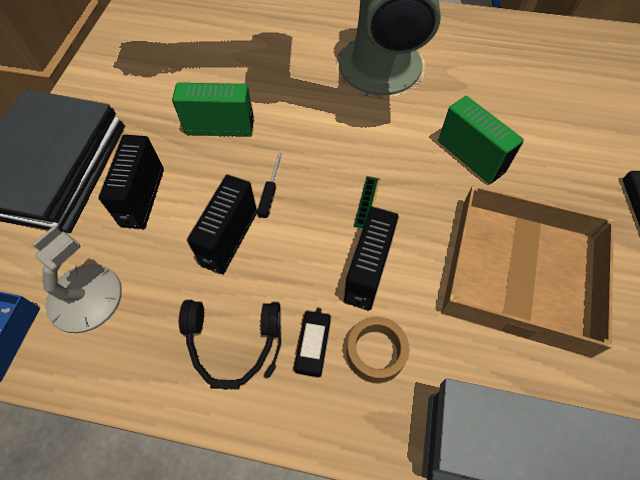

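```bash
cat > h.py <<'E'
import numpy as np,cv2
from station import manip
from scipy.optimize import minimize
def proj(n,X,m=None):
    m=m or manip.camera_model(n);c=np.atleast_2d(X)@m["R"].T+m["t"];s=c[:,:2]/c[:,2:]
    s=s*(1+m["k1"]*(s**2).sum(1,keepdims=True));return s*m["mtx"][0,0]+m["mtx"][:2,2]
def back(n,p,z):
    m=manip.camera_model(n);C=-m["R"].T@m["t"];d=(np.array(p)-m["mtx"][:2,2])/m["mtx"][0,0];s=d.copy()
    for _ in range(20): s=d/(1+m["k1"]*(s@s))
    w=m["R"].T@np.r_[s,1];return (C+w*(z-C[2])/w[2])[:2]
def box(x,y,yaw,L=.16,W=.056,H=.118,z0=0):
    c,s=np.cos(np.radians(yaw)),np.sin(np.radians(yaw))
    return np.array([[x+c*a*L/2-s*b*W/2,y+s*a*L/2+c*b*W/2,z] for z in(z0,z0+H) for a,b in((1,1),(1,-1),(-1,-1),(-1,1))])
def fit(ims,g,names=("top","scene")):
    ms={n:manip.camera_model(n) for n in names}; masks={}
    for n in names:
        im=ims[n].astype(int);sp=im.max(2)-im.min(2)
        k=(im.max(2)<75)&(sp<18)
        masks[n]=cv2.morphologyEx(k.astype(np.uint8),cv2.MORPH_CLOSE,np.ones((7,7)))
    def cost(v):
        c=0
        for n in names:
            h=cv2.convexHull(proj(n,box(v[0],v[1],v[2]*100),ms[n]).astype(np.float32))
            a=np.zeros((480,640),np.uint8);cv2.fillConvexPoly(a,np.round(h*16).astype(np.int32),1,shift=4)
            near=cv2.dilate(a,np.ones((13,13)));c+=((a!=masks[n])&(near>0)).sum()/a.sum()
        return c
    best=min((minimize(cost,[g[0],g[1],(g[2]+d)/100],method="Nelder-Mead",options=dict(initial_simplex=np.array([g[0],g[1],(g[2]+d)/100])+np.array([[0,0,0],[.012,0,0],[0,.012,0],[0,0,.08]]))) for d in(-8,0,8)),key=lambda r:r.fun)
    return [best.x[0],best.x[1],best.x[2]*100],best.fun
E
python3 - <<'E'
from h import *
ims={n:manip.camera(n) for n in("top","scene")}
ov={n:ims[n][:,:,::-1].copy() for n in ims}
for p in((269,205),(408,210),(508,235)):
    g=back("top",p,.08);v,f=fit(ims,[*g,0 if p[0]<500 else 0]);print(np.round(v,4),f)
    for n in ov:
        q=proj(n,box(*v)).astype(int);cv2.polylines(ov[n],[q[:4],q[4:]],True,(0,0,255))
c=np.array([back("top",p,.07) for p in((84,175),(204,181),(193,303),(71,291))]);print(c,c.mean(0),[np.linalg.norm(c[i]-c[i-1]) for i in range(4)])
for i in range(4): d=c[i]-c[i-1];print(np.degrees(np.arctan2(d[1],d[0])))
for n,p,z in(("top",(383,280),.01),("top",(375,120),.03),("top",(305,135),.03),("top",(254,138),.048),("top",(286,281),0),("top",(185,362),.1),("top",(465,343),.1),("top",(500,135),.05),("top",(552,250),.06)): print(p,back(n,p,z).round(3))
a=np.vstack([cv2.resize(ov["top"][140:320,50:550],(800,288)),cv2.resize(ov["scene"][70:340,80:580],(560,302))[:, :].copy() if 0 else cv2.resize(ov["scene"][110:340,80:640],(800,300))]);cv2.imwrite("pics/ov.png",a)
E
```

```text
[ 0.5867  0.06   -4.8365] 0.40704351248992265
[ 0.5716 -0.2334 -5.4399] 0.4758635340992845
[ 0.5093 -0.4521 10.0646] 0.34637172730422333
[[0.66393887 0.47297889]
 [0.64208076 0.20271591]
 [0.38086394 0.22709997]
 [0.40906954 0.49807305]] [0.52398828 0.35021696] [np.float64(0.2561017297466251), np.float64(0.2711454489494338), np.float64(0.2623524523219931), np.float64(0.2724370872545749)]
-5.6231578827148665
-94.62385740450617
174.66700937133422
84.05748153077816
(383, 280) [ 0.423 -0.182]
(375, 120) [ 0.781 -0.174]
(305, 135) [ 0.749 -0.016]
(254, 138) [0.74  0.096]
(286, 281) [0.426 0.032]
(185, 362) [0.26  0.239]
(465, 343) [ 0.286 -0.34 ]
(500, 135) [ 0.739 -0.453]
(552, 250) [ 0.477 -0.554]
```

View pics/ov.png

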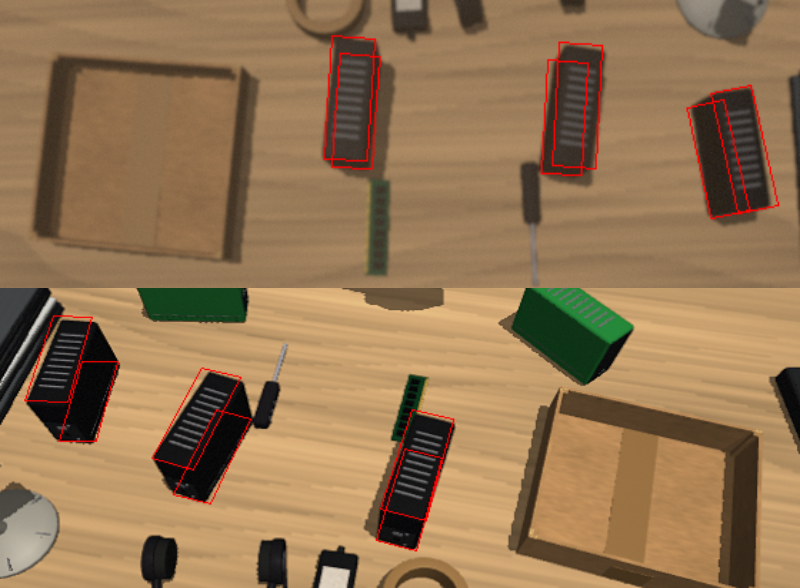

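```bash
python3 -m pendant '[[[0,0,1,0,0,0,85],[1.5,0.3,2,0,0,-0.1,85],[3,0.6,2.5,0,0,-0.3,85],[4.5,0.9,2.5,0,0,-0.5,85],[6,1.2,2.5,0,0,-0.7,85],[7.3,1.5,2.5,0,0,-0.78,85],[8.2,1.7,2.5,0,0,-0.78,85],[8.5,1.78,2.5,0,0,-0.78,85],[8.5,1.78,2.5,0,0,-0.78,85],[8.5,1.78,2.5,0,0,-0.78,85]]]' 30
python3 - <<'E'
from h import *
m=manip.camera_model("wrist");im=manip.camera("wrist");ov=im[:,:,::-1].copy()
q=proj("wrist",box(.5093,-.4521,10.06),m).astype(int);cv2.polylines(ov,[q[:4],q[4:]],True,(0,0,255))
cv2.imwrite("pics/w1.png",ov);s=manip.sense();print(s["position"],s["tool_rot"],s["force"])
E
```

```text
clock: 1.45
position: [0.5069, -0.4531, 0.2929]
tool_rot: [180.0, 0.0, 9.9]
force: [-0.4, -0.2, 0.0]
width: 0.0849
grasp_force: 0.0
[ 0.50682373 -0.4532355   0.29311666] [1.79986572e+02 1.30280193e-02 9.90295793e+00] [ 0.64112481 -0.40296994  0.34021724]
```

View pics/w1.png

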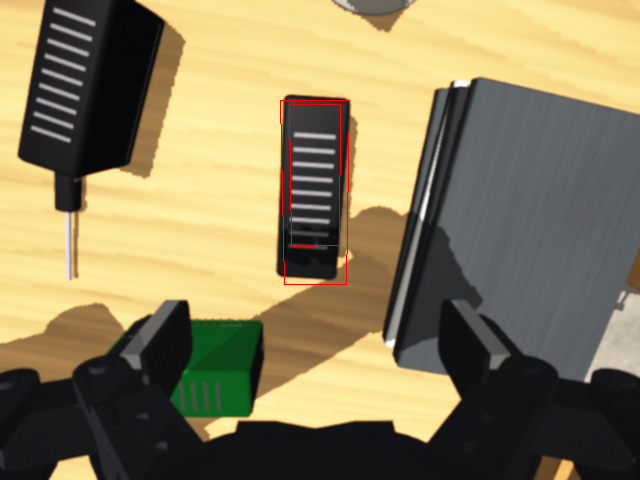

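```bash
cat >> h.py <<'E'
def top4(n,ps,z=.118):
    c=np.array([back(n,p,z) for p in ps]);print("ctr",c.mean(0).round(4),"sides",[round(float(np.linalg.norm(c[i]-c[i-1])),4) for i in range(4)])
    d=c[0]+c[1]-c[2]-c[3];print("yaw",np.degrees(np.arctan2(d[1],d[0])))
E
python3 -c "
from h import *
top4('wrist',[(284,96),(350,100),(336,278),(278,275)])"
```

```text
ctr [ 0.5132 -0.4485] sides [0.1547, 0.0536, 0.1546, 0.0526]
yaw 6.56626535163545
```

```bash
python3 -m pendant '[[[0.16,0.12,-1,0,0,-0.33,85],[0.16,0.12,-2.2,0,0,-0.33,85],[0.16,0.12,-3.4,0,0,-0.33,85],[0.16,0.12,-4.4,0,0,-0.33,85],[0.16,0.12,-5.2,0,0,-0.33,85],[0.16,0.12,-5.78,0,0,-0.33,85],[0.16,0.12,-5.78,0,0,-0.33,85],[0.16,0.12,-5.78,0,0,-0.33,70],[0.16,0.12,-5.78,0,0,-0.33,60],[0.16,0.12,-5.78,0,0,-0.33,52],[0.16,0.12,-5.78,0,0,-0.33,45],[0.16,0.12,-5.78,0,0,-0.33,45],[0.16,0.12,-5.78,0,0,-0.33,45],[0.16,0.12,-5.78,0,0,-0.33,45]]]' 40
```

```text
clock: 3.25
position: [0.5153, -0.4487, 0.0635]
tool_rot: [179.8, -0.1, 6.7]
force: [-1.1, 0.2, 6.9]
width: 0.055
grasp_force: 45.2
```

```bash
python3 -m pendant '[[[0,0,0.2,0,0,0,45],[0,0,0.5,0,0,0,45],[0,0,1,0,0,0,45],[0,0,1.5,0,0,0,45],[0,0,1.5,0,0,0,45],[0,0,1.5,0,0,0,45],[0,0,1.5,0,0,0,45],[0,0,1.5,0,0,0,45]]]' 
python3 -c "
from station import manip
for i in range(3): s=manip.sense();print(s['force'],s['torque'],s['joint_efforts'].round(2));manip.camera('top')"
```

```text
clock: 4.25
position: [0.5142, -0.4472, 0.1206]
tool_rot: [-179.9, 0.1, 6.7]
force: [-0.4, 0.6, -5.9]
width: 0.0549
grasp_force: 43.9
[-0.42073504  0.63127806 -5.851487  ] [ 0.01007094 -0.05309268  0.03922788] [ 1.000e-02 -6.326e+01  2.853e+01  4.000e-02 -1.000e-02 -0.000e+00]
[ 0.26279189 -0.19433607 -6.55705619] [ 0.02882944  0.0111733  -0.01246066] [ 1.000e-02 -6.318e+01  2.850e+01  4.000e-02 -1.000e-02  0.000e+00]
[-0.5475745   1.01357904 -5.93502505] [-0.00462662 -0.02165318 -0.06166104] [ 1.000e-02 -6.314e+01  2.850e+01  3.000e-02 -1.000e-02 -0.000e+00]
```

Enclosure C weighs about 0.62 kg, so it is the heavy one. I'll set it back and fetch the other two.

```bash
python3 -m pendant '[[[0,0,-0.6,0,0,0,45],[0,0,-1.0,0,0,0,45],[0,0,-1.2,0,0,0,45],[0,0,-1.35,0,0,0,45],[0,0,-1.45,0,0,0,45],[0,0,-1.5,0,0,0,45],[0,0,-1.5,0,0,0,45],[0,0,-1.5,0,0,0,60],[0,0,-1.5,0,0,0,75],[0,0,-1.5,0,0,0,85],[0,0,-1.5,0,0,0,85],[0,0,-1.5,0,0,0,85],[0,0,0,0,0,0,85],[0,0,1.5,0,0,0,85],[0,0,3,0,0,0,85],[0,0,4.28,0,0,0,85],[0,0,4.28,0,0,0,85]]]'
```

```text
clock: 6.52
position: [0.5163, -0.4495, 0.2985]
tool_rot: [179.6, -0.3, 6.7]
force: [0.1, -0.3, -0.5]
width: 0.085
grasp_force: 0.0
```

```bash
python3 -m pendant '[[[0.4,1.3,0,0,0,-0.4,85],[0.8,2.7,0,0,0,-0.8,85],[1.2,4,0,0,0,-1.1,85],[1.4,5,0,0,0,-1.2,85],[1.45,5.4,0,0,0,-1.2,85],[1.45,5.4,0,0,0,-1.2,85],[1.45,5.4,0,0,0,-1.2,85],[1.45,5.4,0,0,0,-1.2,85]]]'
python3 - <<'E'
from h import *
cv2.imwrite("pics/w2.png",manip.camera("wrist")[:,:,::-1])
s=manip.sense();print(s["position"],s["tool_rot"],s["force"])
E
```

```text
clock: 7.52
position: [0.5723, -0.2332, 0.2925]
tool_rot: [180.0, 0.0, -5.4]
force: [0.5, -0.1, -0.3]
width: 0.0849
grasp_force: 0.0
[ 0.57229929 -0.23300693  0.2924891 ] [ 1.79995497e+02  1.66185735e-02 -5.40047069e+00] [0.83831927 0.73298129 0.4624398 ]
```

View pics/w2.png

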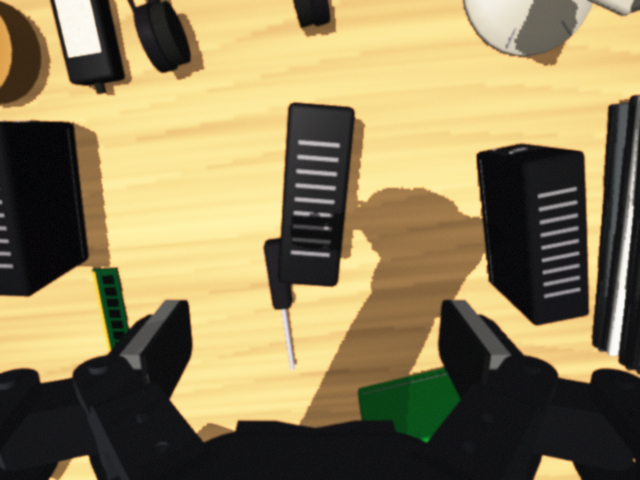

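```bash
python3 -c "
from h import *
top4('wrist',[(289,103),(354,108),(336,285),(281,281)])"
```

```text
ctr [ 0.5733 -0.2319] sides [0.1548, 0.053, 0.1551, 0.0501]
yaw -9.586555127743981
```

```bash
python3 -m pendant '[[[0.03,0.03,-1,0,0,-0.4,85],[0.03,0.03,-2.2,0,0,-0.4,85],[0.03,0.03,-3.4,0,0,-0.4,85],[0.03,0.03,-4.4,0,0,-0.4,85],[0.03,0.03,-5.2,0,0,-0.4,85],[0.03,0.03,-5.78,0,0,-0.4,85],[0.03,0.03,-5.78,0,0,-0.4,85],[0.03,0.03,-5.78,0,0,-0.4,70],[0.03,0.03,-5.78,0,0,-0.4,60],[0.03,0.03,-5.78,0,0,-0.4,52],[0.03,0.03,-5.78,0,0,-0.4,45],[0.03,0.03,-5.78,0,0,-0.4,45],[0.03,0.03,-5.78,0,0,-0.4,45],[0.03,0.03,-5.78,0,0,-0.4,45]]]' 40
python3 -m pendant '[[[0,0,0.3,0,0,0,45],[0,0,1,0,0,0,45],[0,0,2,0,0,0,45],[0,0,3,0,0,0,45],[0,0,4,0,0,0,45],[0,0,4.5,0,0,0,45],[0,0,4.5,0,0,0,45],[0,0,4.5,0,0,0,45],[0,0,4.5,0,0,0,45]]]'
python3 -c "
from station import manip
for i in range(3): s=manip.sense();print(s['force'],s['torque'],s['tool_rot']);manip.camera('top')"
```

```text
clock: 9.32
position: [0.575, -0.2316, 0.0633]
tool_rot: [179.9, -0.2, -9.3]
force: [-0.6, -1.0, 5.6]
width: 0.0548
grasp_force: 43.4
clock: 10.45
position: [0.5729, -0.2299, 0.2399]
tool_rot: [-179.9, 0.2, -9.3]
force: [0.0, -0.3, -2.8]
width: 0.0549
grasp_force: 43.1
[ 0.03941006 -0.26687077 -2.77064234] [ 0.05266954 -0.04188572 -0.00905011] [-1.79937648e+02  1.60650470e-01 -9.29074684e+00]
[-1.01278825  0.27944985 -2.17821772] [ 0.00531157  0.01711518 -0.00517813] [-1.79944662e+02  1.42724655e-01 -9.29275648e+00]
[ 0.37040045 -0.59974142 -1.97053249] [ 0.00426656 -0.01062143 -0.01852084] [-1.79953695e+02  1.15930084e-01 -9.29289115e+00]
```

```bash
python3 -m pendant '[[[0,0.5,0,0,0,0,45],[0,1.5,0,0,0,0,45],[-0.1,2.7,0,0,0,0.1,45],[-0.2,3.9,0,0,0,0.1,45],[-0.3,5.1,0,0,0,0.2,45],[-0.4,6.3,0,0,0,0.2,45],[-0.5,7.5,0,0,0,0.3,45],[-0.6,8.7,0,0,0,0.3,45],[-0.7,9.9,0,0,0,0.39,45],[-0.8,11.1,0,0,0,0.39,45],[-0.9,12.3,0,0,0,0.39,45],[-1.0,13.5,0,0,0,0.39,45],[-1.08,14.6,0,0,0,0.39,45],[-1.08,15.4,0,0,0,0.39,45],[-1.08,15.9,0,0,0,0.39,45],[-1.08,16,0,0,0,0.39,45],[-1.08,16,0,0,0,0.39,45],[-1.08,16,0,0,0,0.39,45]]]'
python3 - <<'E'
from h import *
a=manip.camera("top")[:,:,::-1];cv2.imwrite("pics/t2.png",cv2.resize(a[130:330,40:330],(800,552)))
E
```

```text
clock: 12.85
position: [0.5325, 0.0924, 0.2419]
tool_rot: [-177.0, 0.1, 0.2]
force: [0.4, -0.3, -1.2]
width: 0.0554
grasp_force: 43.2
```

View pics/t2.png

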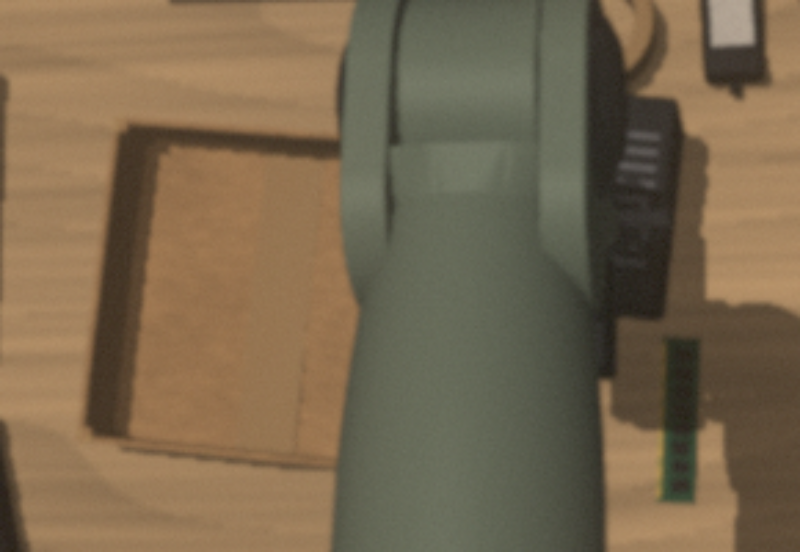

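The arm stopped short at y = 0.09 m and tilted about 3°. The picture shows the carton on the left and the arm over enclosure A. I'll check the joints.

```bash
python3 -c "
from station import manip
s=manip.sense();print(s['joint_positions'].round(1),s['qvel'].round(1),s['position'],s['tool_rot'],s['force'])"
```

```text
[ 1.000e-01  1.590e+01 -7.700e+00  6.650e+01  3.000e+00  1.799e+02] [ 0.1  0.   0.2 -0.1  0.1  0.1] [0.53248651 0.09235138 0.24188775] [-1.77025821e+02  1.45179017e-01  1.64642918e-01] [-0.47513226 -0.81448531 -3.38478871]
```

Joint 6 is at its limit (180°). I'll turn the tool the other way round, about +175°, which gives an equivalent grasp, and do it in two stages.

```bash
python3 -m pendant '[[[0,0,0.3,0,0,1,45],[0,0,0.5,0,0,2,45],[0,0,0.5,0,0,3,45],[0,0,0.5,0,0,4,45],[0,0,0.5,0,0,5,45],[0,0,0.5,0,0,6,45],[0,0,0.5,0,0,7,45],[0,0,0.5,0,0,8,45],[0,0,0.5,0,0,9,45],[0,0,0.5,0,0,9,45],[0,0,0.5,0,0,9,45]]]'
python3 -c "
from station import manip
s=manip.sense();print(s['joint_positions'].round(1))"
```

```text
clock: 14.28
position: [0.5326, 0.0924, 0.2619]
tool_rot: [-177.0, 0.1, 90.0]
force: [-0.2, 0.4, -2.5]
width: 0.055
grasp_force: 43.2
[ 2.  18.3 -1.6 73.1 -0.  92. ]
```

```bash
python3 -m pendant '[[[0,0.4,0,0,-0.1,0,45],[0,1.2,0,0,-0.2,0,45],[0,2,0,0,-0.3,0,45],[0,2.4,0,0,-0.3,0,45],[0,2.4,0,0,-0.3,0,45],[0,2.4,0,0,-0.3,0,45]]]'
python3 -m pendant '[[[0,0.4,0,0,0,1,45],[0,1.0,0,0,0,2,45],[0,1.6,0,0,0,3,45],[0,2.2,0,0,0,4,45],[0,2.8,0,0,0,5,45],[0,3.4,0,0,0,6,45],[0,4,0,0,0,7,45],[0,4.6,0,0,0,8,45],[-0.08,5.2,0,0,0,8.46,45],[-0.08,5.53,0,0,0,8.46,45],[-0.08,5.53,0,0,0,8.46,45],[-0.08,5.53,0,0,0,8.46,45],[-0.08,5.53,0,0,0,8.46,45]]]'
python3 - <<'E'
from h import *
s=manip.sense();print(s['joint_positions'].round(1))
a=manip.camera("wrist")[:,:,::-1];cv2.imwrite("pics/w3.png",a)
E
```

```text
clock: 15.02
position: [0.5326, 0.1877, 0.2618]
tool_rot: [180.0, 0.2, 90.1]
force: [0.1, -0.5, -2.4]
width: 0.055
grasp_force: 43.2
clock: 16.65
position: [0.5297, 0.4086, 0.2621]
tool_rot: [180.0, 0.2, 174.7]
force: [1.0, 1.0, -1.9]
width: 0.0547
grasp_force: 43.3
[31.4 30.4 17.1 76.5 -0.1 36.7]
```

View pics/w3.png

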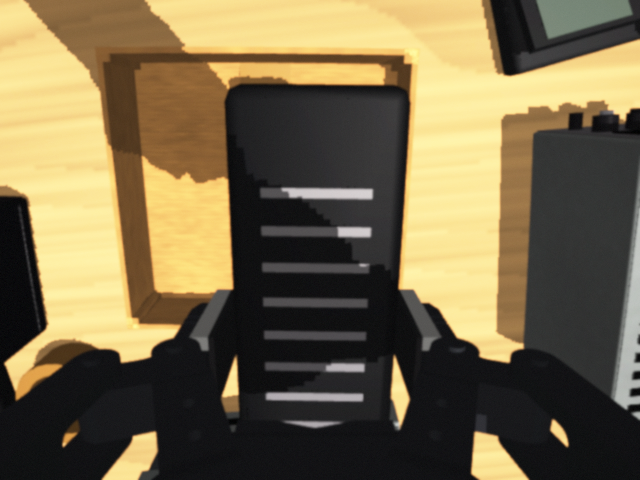

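The picture shows the upright box held over the right (+y) part of the carton, whose rim corners are at about (97,50), (414,52) and (132,325). I'll check these against my carton estimate.

```bash
python3 - <<'E'
from h import *
for p in((97,50),(414,52),(132,325)): print(back("wrist",p,.07).round(4))
print(box(.524,.350,-5.4,.26,.27,.07)[4:].round(4))
E
```

```text
[0.389  0.2397]
[0.4168 0.5031]
[0.6418 0.2169]
[[0.6661 0.4722 0.07  ]
 [0.6407 0.2034 0.07  ]
 [0.3819 0.2278 0.07  ]
 [0.4073 0.4966 0.07  ]]
```

```bash
python3 -m pendant '[[[0.05,0.12,-0.8,0,0,-0.05,45],[0.05,0.12,-1.8,0,0,-0.05,45],[0.05,0.12,-2.8,0,0,-0.05,45],[0.05,0.12,-3.6,0,0,-0.05,45],[0.05,0.12,-4.2,0,0,-0.05,45],[0.05,0.12,-4.5,0,0,-0.05,45],[0.05,0.12,-4.65,0,0,-0.05,45],[0.05,0.12,-4.75,0,0,-0.05,45],[0.05,0.12,-4.82,0,0,-0.05,45],[0.05,0.12,-4.86,0,0,-0.05,45],[0.05,0.12,-4.86,0,0,-0.05,45],[0.05,0.12,-4.86,0,0,-0.05,45]]]'
```

```text
clock: 18.2
position: [0.5322, 0.4146, 0.0684]
tool_rot: [179.9, 0.3, 174.3]
force: [0.3, -0.7, 2.3]
width: 0.0549
grasp_force: 43.7
```

```bash
python3 -m pendant '[[[0,0,0,0,0,0,60],[0,0,0,0,0,0,74],[0,0,0,0,0,0,76],[0,0,0,0,0,0,76],[0,0,0.6,0,0,0,76],[0,0,1.6,0,0,0,76],[0,0,3,0,0,0,80],[0,0,4.4,0,0,0,85],[0.2,-1,5.6,0,0,0,85],[0.4,-2.3,5.6,0,0,0,85],[0.6,-3.6,5.6,0,0,0,85],[0.8,-4.9,5.6,0,0,0,85],[1,-6.2,5.6,0,0,0,85],[1.2,-7.4,5.6,0,0,0,85],[1.35,-8.4,5.6,0,0,0,85],[1.35,-8.85,5.6,0,0,0,85],[1.35,-8.85,5.6,0,0,0,85],[1.35,-8.85,5.6,0,0,0,85],[1.35,-8.85,5.6,0,0,0,85]]]'
python3 - <<'E'
from h import *
a=manip.camera("wrist")[:,:,::-1];cv2.imwrite("pics/w4.png",a)
a=manip.camera("scene")[:,:,::-1];cv2.imwrite("pics/s4.png",a)
s=manip.sense();print(s["position"],s["tool_rot"],s["force"])
E
```

```text
clock: 20.58
position: [0.5852, 0.0618, 0.2915]
tool_rot: [180.0, 0.1, 174.4]
force: [0.1, 0.5, 0.6]
width: 0.0851
grasp_force: 0.0
[0.58522742 0.06151513 0.29149779] [1.79966831e+02 1.44480660e-01 1.74356386e+02] [-1.55397051  0.93389246  0.05529981]
```

View pics/w4.png

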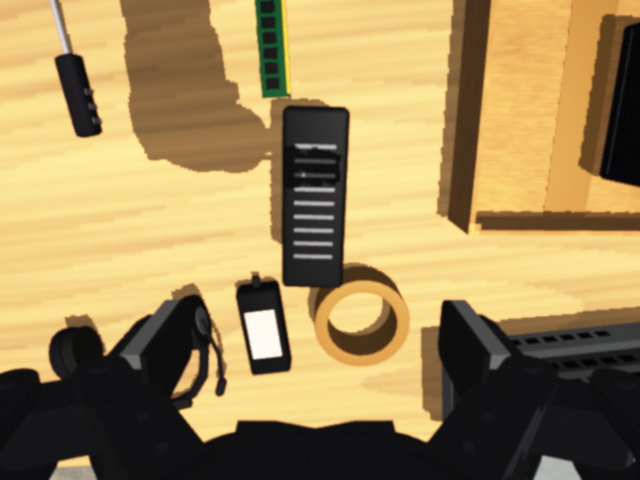

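A's top corners are at about (284,107), (349,109), (342,287) and (283,284). The carton rim corner is near (470,233).

```bash
python3 -c "
from h import *
top4('wrist',[(284,107),(349,109),(342,287),(283,284)]);print(back('wrist',(470,233),.07))"
```

```text
ctr [0.5871 0.062 ] sides [0.154, 0.0528, 0.1553, 0.0536]
yaw 173.024556139594
[0.64340138 0.212681  ]
```

```bash
python3 -m pendant '[[[0.05,0,-1,0,0,-0.14,85],[0.05,0,-2.2,0,0,-0.14,85],[0.05,0,-3.4,0,0,-0.14,85],[0.05,0,-4.4,0,0,-0.14,85],[0.05,0,-5.2,0,0,-0.14,85],[0.05,0,-5.75,0,0,-0.14,85],[0.05,0,-5.75,0,0,-0.14,85],[0.05,0,-5.75,0,0,-0.14,70],[0.05,0,-5.75,0,0,-0.14,60],[0.05,0,-5.75,0,0,-0.14,52],[0.05,0,-5.75,0,0,-0.14,45],[0.05,0,-5.75,0,0,-0.14,45],[0.05,0,-5.75,0,0,-0.14,45],[0.05,0,-5.75,0,0,-0.14,45]]]' 40
python3 -m pendant '[[[0,0,0.3,0,0,0,45],[0,0,1,0,0,0,45],[0,0,2,0,0,0,45],[0,0,3,0,0,0,45],[0,0,4,0,0,0,45],[0,0,4.5,0,0,0,45],[0,0,4.5,0,0,0,45],[0,0,4.5,0,0,0,45],[0,0,4.5,0,0,0,45]]]'
python3 -c "
from station import manip
for i in range(3): s=manip.sense();print(s['force'],s['position'],s['tool_rot']);manip.camera('top')"
```

```text
clock: 22.42
position: [0.5886, 0.0606, 0.0631]
tool_rot: [179.9, 0.3, 172.9]
force: [0.5, 1.2, 6.7]
width: 0.0551
grasp_force: 43.8
clock: 23.55
position: [0.5864, 0.0604, 0.24]
tool_rot: [180.0, -0.0, 172.9]
force: [-0.3, -0.5, -3.4]
width: 0.0552
grasp_force: 43.1
[-0.27500601 -0.48225439 -3.38381476] [0.5863749  0.06037173 0.23996439] [ 1.79992430e+02 -1.11201429e-02  1.72857333e+02]
[ 0.3504747  -0.40055067 -2.9003671 ] [0.58651215 0.06037101 0.24009476] [1.79992142e+02 1.92173199e-03 1.72857441e+02]
[-0.07832648  0.74236148 -2.06210295] [0.58670522 0.06036759 0.24032299] [1.79987817e+02 2.97448385e-02 1.72855948e+02]
```

View pics/s4.png

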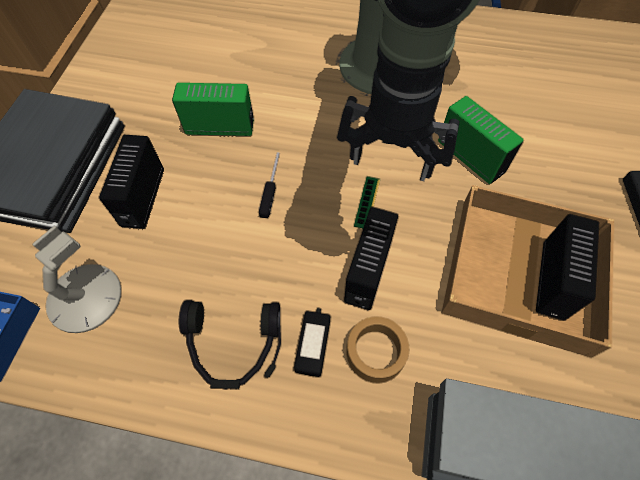

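B stands upright in the carton at about (570,265), with free space to its left. A is also light, about 0.28 kg, so it goes in the left slot.

```bash
python3 -m pendant '[[[-0.2,0.5,0,0,0,0.14,45],[-0.5,1.5,0,0,0,0.14,45],[-0.8,2.7,0,0,0,0.14,45],[-1.1,3.9,0,0,0,0.14,45],[-1.4,5,0,0,0,0.14,45],[-1.65,5.7,0,0,0,0.14,45],[-1.65,5.9,0,0,0,0.14,45],[-1.65,5.9,0,0,0,0.14,45],[-1.65,5.9,0,0,0,0.14,45],[-1.65,5.9,0,0,0,0.14,45]]]'
python3 -m pendant '[[[0,0,-0.8,0,0,0,45],[0,0,-1.8,0,0,0,45],[0,0,-2.8,0,0,0,45],[0,0,-3.5,0,0,0,45],[0,0,-3.9,0,0,0,45],[0,0,-4.1,0,0,0,45],[0,0,-4.2,0,0,0,45],[0,0,-4.28,0,0,0,45],[0,0,-4.33,0,0,0,45],[0,0,-4.36,0,0,0,45],[0,0,-4.36,0,0,0,45],[0,0,-4.36,0,0,0,45]]]'
```

```text
clock: 24.95
position: [0.5217, 0.2954, 0.2415]
tool_rot: [180.0, 0.2, 174.2]
force: [0.2, 0.2, -2.9]
width: 0.0549
grasp_force: 43.3
clock: 26.45
position: [0.5216, 0.2966, 0.0681]
tool_rot: [179.9, 0.2, 174.3]
force: [-2.8, -0.3, 6.3]
width: 0.0552
grasp_force: 44.2
```

```bash
python3 -m pendant '[[[0,0,0,0,0,0,60],[0,0,0,0,0,0,74],[0,0,0,0,0,0,76],[0,0,0,0,0,0,76],[0,0,0.6,0,0,0,76],[0,0,1.6,0,0,0,76],[0,0,3,0,0,0,80],[0,0,4.4,0,0,0,85],[0,0,5.6,0,0,0,85],[0,0,5.6,0,0,0,85]]]'
python3 -m pendant '[[[0,-0.6,0,0,0,0.1,85],[0,-1.8,0,0,0,0.2,85],[0,-3.1,0,0,0,0.3,85],[0,-4.4,0,0,0,0.4,85],[0,-5.7,0,0,0,0.5,85],[0,-7,0,0,0,0.6,85],[0,-8.3,0,0,0,0.7,85],[0,-9.6,0,0,0,0.8,85],[0,-10.9,0,0,0,0.9,85],[0,-12.2,0,0,0,1,85],[0,-13.5,0,0,0,1.1,85],[0,-14.8,0,0,0,1.23,85],[-0.1,-16.1,0,0,0,1.23,85],[-0.16,-17.3,0,0,0,1.23,85],[-0.16,-18.2,0,0,0,1.23,85],[-0.16,-18.6,0,0,0,1.23,85],[-0.16,-18.6,0,0,0,1.23,85],[-0.16,-18.6,0,0,0,1.23,85],[-0.16,-18.6,0,0,0,1.23,85]]]'
python3 - <<'E'
from h import *
a=manip.camera("wrist")[:,:,::-1];b=manip.camera("scene")[:,:,::-1]
cv2.imwrite("pics/c5.png",np.hstack([cv2.resize(a,(400,300)),cv2.resize(b,(400,300))]))
print(manip.sense()["position"],manip.sense()["tool_rot"])
E
```

```text
clock: 27.7
position: [0.5236, 0.2973, 0.2959]
tool_rot: [179.7, 0.6, 174.3]
force: [-0.4, 0.8, -0.7]
width: 0.0852
grasp_force: 0.0
clock: 30.08
position: [0.5152, -0.4465, 0.2913]
tool_rot: [180.0, 0.2, -173.4]
force: [0.2, -1.2, 0.1]
width: 0.0853
grasp_force: 0.0
[ 0.5152656  -0.44678913  0.29150144] [ 1.79989883e+02  1.64441661e-01 -1.73380048e+02]
```

View pics/c5.png

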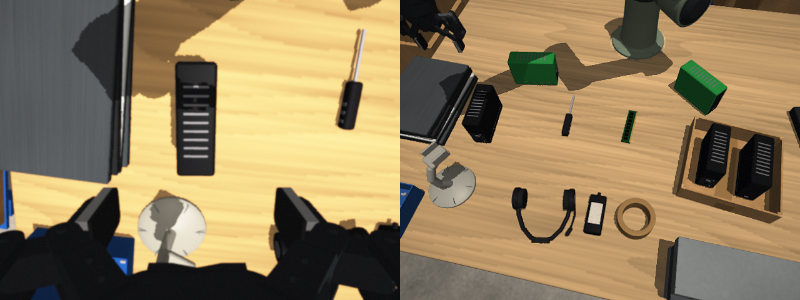

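Both light enclosures stand upright in the carton. C is centred at about (196,118) in the left-hand wrist view, lined up with the tool, so I'll grasp and lift it.

```bash
python3 -m pendant '[[[0,0,-1,0,0,0,85],[0,0,-2.2,0,0,0,85],[0,0,-3.4,0,0,0,85],[0,0,-4.4,0,0,0,85],[0,0,-5.2,0,0,0,85],[0,0,-5.75,0,0,0,85],[0,0,-5.75,0,0,0,85],[0,0,-5.75,0,0,0,70],[0,0,-5.75,0,0,0,60],[0,0,-5.75,0,0,0,52],[0,0,-5.75,0,0,0,45],[0,0,-5.75,0,0,0,45],[0,0,-5.75,0,0,0,45],[0,0,-5.75,0,0,0,45]]]' 50
python3 -m pendant '[[[0,0,0.3,0,0,0,45],[0,0,1,0,0,0,45],[0,0,2,0,0,0,45],[0,0,3,0,0,0,45],[0,0,4,0,0,0,45],[0,0,5,0,0,0,45],[0,0,5.5,0,0,0,45],[0,0,5.5,0,0,0,45],[0,0,5.5,0,0,0,45],[0,0,5.5,0,0,0,45],[0,0,5.5,0,0,0,45],[0,0,5.5,0,0,0,45],[0,0,5.5,0,0,0,45],[0,0,5.5,0,0,0,45]]]'
python3 - <<'E'
from h import *
a=manip.camera("top")[:,:,::-1];b=manip.camera("scene")[:,:,::-1]
cv2.imwrite("pics/f.png",np.hstack([cv2.resize(a,(400,300)),cv2.resize(b,(400,300))]))
s=manip.sense();print(s["position"],s["tool_rot"],s["force"],s["qvel"].round(2),s["grasp_force"])
E
```

```text
clock: 31.92
position: [0.5159, -0.4482, 0.0631]
tool_rot: [-179.9, 0.3, -173.4]
force: [0.1, 1.0, 6.6]
width: 0.0546
grasp_force: 55.2
clock: 33.67
position: [0.515, -0.4476, 0.2812]
tool_rot: [180.0, 0.2, -173.4]
force: [-0.2, 0.2, -5.6]
width: 0.0544
grasp_force: 55.0
[ 0.51497472 -0.44761406  0.28119809] [ 1.79979653e+02  1.53747428e-01 -1.73438663e+02] [ 0.09027608 -0.28771239 -7.65547177] [-0.05 -0.05  0.1  -0.03 -0.07  0.03] 54.98519003391266
```

View pics/f.png

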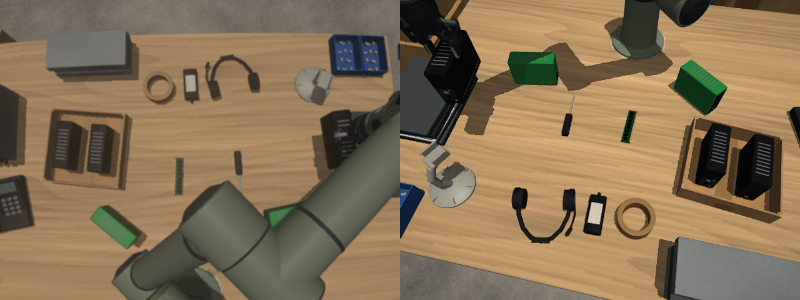

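The heavy enclosure is held with its underside at about 0.22 m. The other two stand in the carton and the bystanders haven't moved.

```bash
python3 -c "
from station import manip
print(manip.hand_in())"
```

```text
the job is handed in; nothing more can be done
None
```

Job handed in: the two light enclosures (about 0.25 and 0.28 kg) stand upright and released in the carton, and the heavy one (about 0.62 kg) is gripped and held still about 22 cm above the bench.

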